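# Snap the cover onto the drive case

### The arm

A 6-joint arm with a two-finger parallel gripper is mounted at the origin on a cart in front of the work surface, level with it; the furniture and walls round the work are solid. World frame = base frame: x ahead of the robot, y to its left, z up, the work surface at z = 0. Lengths are in m, angles in degrees, forces in N, time in s.
With the tool pointing down it reaches from about 0.275 to 0.725 m from the base axis. Payload 5.6 kg.
Tool frame: the origin (TCP) lies on the front face of the gripper's body, between the roots of the fingers; the fingertips stand 73 mm ahead of it and the grasp point (between the pads) lies 54 mm ahead of it; z points along the fingers, y is the direction in which the jaws open and shut (so a half turn about z gives the same grasp; the last joint's range is limited). The gripper opens to 85 mm and grips with 20 to 120 N. Pads are 22 mm wide; open, the fingers measure 114 mm over their backs; the gripper's body (76 mm by 85 mm) begins 54 mm behind the grasp point. The pads swing forward as they close: fully open they stand 13 mm farther back than shut.
Start: joints at [-56.287, 14.616, 6.199, 0, -81.583, -16.306], TCP at [0.165, -0.525, 0.304] pointing down, gripper open.
Joint ranges: [-168.99, 168.99], [-69.2, 112.95], [-62.41, 85.93], [-164.36, 98.24], [-168.68, -3.75], [-174.98, 174.98]. Speed limits (degrees/s): [147.25, 147.25, 180, 180, 180, 180].

### API

Orientations are given as a 3x3 rotation matrix whose columns are the frame's x, y, z axes.
In Python, from workcell import r gives the robot as it stands. Calls block until the motion is done:
- r.move_to(position, orientation): joint-space move of the TCP to a pose.
- r.move_linear(position, max_speed=0.15, rotation=None): straight line of the TCP; rotation=None keeps the orientation; max_speed is the mean speed in m/s.
- r.move_j(angles): joint-space move.
- r.move_gripper(opening): finger opening in m; the grip force is fixed at half the most; returns when the fingers have stopped.
- r.pause(seconds).
- r.ik(position, orientation): joint angles nearest the present ones, or None.
- r.capture(name): name is "scene" or "side" or "wrist"; returns a dict with "pixels" (480x640x3 uint8, blue, green, red), "fx", "fy", "cx", "cy" (pixels), "R" (3x3) and "t" (3): a world point X has camera coordinates R X + t; the wrist camera has in their place "tool_from_camera" (4x4, takes a point from camera to tool coordinates, whose origin is the TCP and whose axes are the flange's). Camera axes: x right, y down, z forward; pixel columns grow to the right and rows downward; lengths in m; the calibration is good to about 2 mm. The wrist camera is an equidistant fisheye: a pixel r from the principal point sees the ray r / f radians off the axis. A picture is of the moment at which its call begins: read the wrist's pose just before it. There is no depth.
A pose or a line that the arm cannot do raises r.MotionError and nothing moves.
- r.hand_in(): hands the job in, once; it reports no verdict.
Readings, each from a call of its own:
- r.read_time_s(): time.
- r.read_joints(): joint angles.
- r.read_qd(): joint speeds.
- r.read_joint_efforts(): joint torques, N m.
- r.read_ee_pos(): TCP position.
- r.read_ee_rot(): TCP orientation.
- r.read_force(): force on the tool from outside, world axes, zero at the start.
- r.read_wrist_torque(): the same for the moment, N m.
- r.read_gripper_width(): finger opening in m.
Only numpy, scipy, OpenCV 4.12 (cv2) and the standard library are available. Lean on these libraries where they do the work, as an engineer would, in place of code of your own. Each camera call takes 0.05 s, during which the arm holds its last target. There are 200 camera calls.

### The job

The cover of the disk-drive case is lying loose on its four stiff push-in clips. Press it down corner by corner, until every clip is fully home and the cover sits flush on the case all round. Leave the other parts on the bench where they are.

Things in the scene. Friction and masses are not known exactly. Their poses are not given: they have to be found in the camera images.
- cover_mid (a point): centre of the upper face of the loose grey plastic cover, a rigid plate 150 (x) x 104 (y) x 4 mm with thin dark lines in the middle and a thin dark ring, 18 mm across, at each corner; z up. Press on the rings: centres at x = +-60, y = +-40 mm from here, above the clips. It starts level about 51 mm above the bench (11 mm proud); with all clips home it is 40 to 42 mm above it
- case: open black plastic case of a disk drive, 150 (x) x 104 (y) mm, 36 mm high to its rim, fixed to the bench; origin at the centre of its underside, z up. The cover lies loose over it, outlines in line; four studs under the cover's corners stand inside the case on its stiff push-in clips. Tall solid bins stand to the right of the bench (-y): cross them 0.3 m or more above the bench
- rim_mid (a point): centre of the case's opening, level with the rim, 36 mm above the bench. Each clip is pushed down 11 mm by about 5 to 10 N on its corner, till the cover meets the rigid rim there, and stays down. The cover is rigid and loose: while one corner goes down the opposite one may rise by as much, and it rocks until all four are home
- hard_disk: bystander: bare silvery 2.5 inch disk drive lying flat, 70 x 100 x 11 mm; origin at the centre of its underside
- battery: bystander: long black battery pack, 46 x 130 x 19 mm, long side along its y; origin at the centre of its underside

How it is judged (in metres and radians):
On the way:
1. the cover stands slanting, pressed down at a corner or along one side while the rest is still up, with the gripper over the outer part of the cover and not over its middle (angle between cover_mid's own z axis and vertical above 0.05 rad and horizontal distance between the grasp point and cover_mid above 0.03 m), for 0.2 s.
At the end, for the whole second after the job is handed in: all four clips are fully home: the middle of the cover's top is less than 43.5 mm above the case's underside (40 to 42 is home), the cover is level within 0.035 rad (2 degrees), centred on the case within 6 mm and in line with it, and at rest (z of cover_mid in the frame of case below 0.0435 m and angle between cover_mid's own z axis and vertical below 0.035 rad and horizontal distance between cover_mid and case below 0.006 m and angle between the x axis of cover_mid and the x axis of case, either way round below 0.1 rad and linear speed of cover below 0.02 m/s); the robot touches nothing.
It fails at once if a bystander (hard disk or battery) is shifted by more than 20 mm (distance of any of hard_disk, battery from where it was at the start of the episode above 0.02 m).
It also fails if it takes over 48 s, if anything falls off the work surface, if the arm or the gripper's body presses on something with over 40 N, if the wrist force passes 120 N, or if a joint passes its speed limit or range.

## Working session

There is one attempt and no reset: what is moved stays moved. The work goes in short steps, each a Python script; the robot and the scene stay as the last script left them, time stands still between calls to the robot, and variables do not carry over. Pictures are saved under pics/ and viewed, about 8 in all and at most 12, crops included, and the job is handed in when it is done.

```bash
mkdir -p pics; python3 - <<'E'
from workcell import r
import cv2,numpy as np
for n in("scene","side"):
    c=r.capture(n); cv2.imwrite(f"pics/{n}0.png",c["pixels"]); print(n,c["fx"],c["fy"],c["cx"],c["cy"],np.array(c["R"]).round(3).tolist(),np.array(c["t"]).round(3))
print(r.read_time_s(),r.read_ee_rot())
E
```

```text
scene 473.4017840417412 473.4017840417412 325.0752566623748 243.99994369014584 [[-0.65, -0.76, 0.004], [-0.561, 0.476, -0.678], [0.513, -0.443, -0.735]] [0.525 0.225 0.741]
side 621.7209502617826 621.7209502617826 305.4476146811672 240.4795642740119 [[-0.826, -0.564, 0.001], [-0.34, 0.496, -0.799], [0.45, -0.66, -0.601]] [0.554 0.092 0.894]
0.1 [[-9.54232049e-01 -2.99066603e-01 -6.03560584e-04]
 [-2.99067199e-01  9.54230661e-01  1.63001319e-03]
 [ 8.84535080e-05  1.73591600e-03 -9.99998489e-01]]
```

View pics/scene0.png

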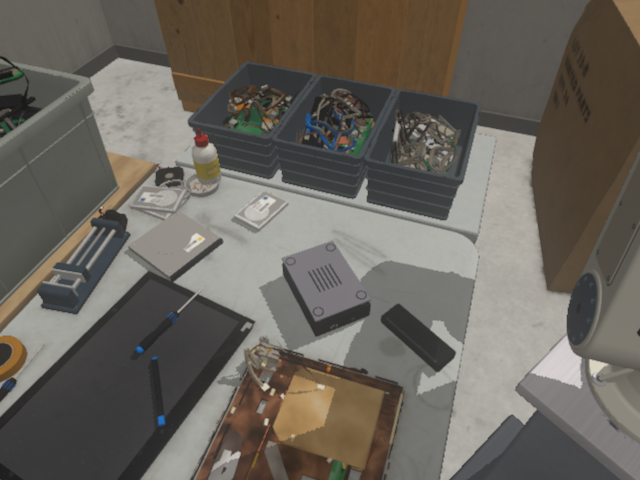

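View pics/side0.png

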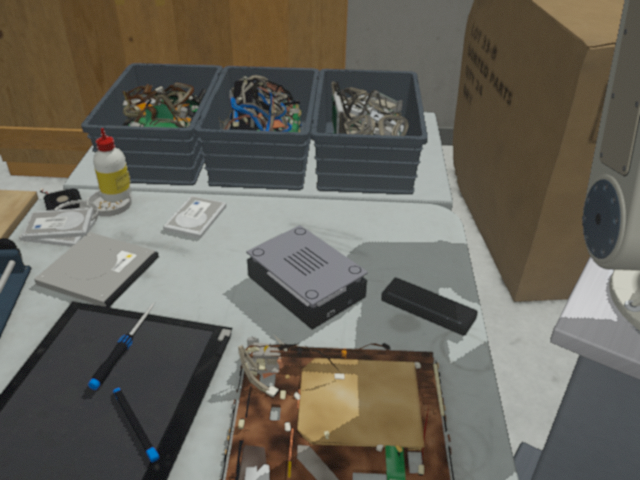

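The scene view shows the cover with rings at about (292,262), (330,247), (319,310) and (361,295). In the side view they are at about (300,231), (357,270), (311,294) and (254,252). The battery lies just beside the case, toward the robot. I'll refine the ring centres and cast them onto z = 0.051.

```bash
cat > h.py <<'E'
import cv2,numpy as np
from workcell import r
def cast(c,u,v,z):
    R=np.array(c["R"]);t=np.array(c["t"]);o=-R.T@t
    d=R.T@np.array([(u-c["cx"])/c["fx"],(v-c["cy"])/c["fy"],1]); return o+d*(z-o[2])/d[2]
def proj(c,X):
    p=np.array(c["R"])@X+np.array(c["t"]); return np.array([c["fx"]*p[0]/p[2]+c["cx"],c["fy"]*p[1]/p[2]+c["cy"]])
def ring(g,u,v,w=11):
    u,v=int(round(u)),int(round(v)); p=g[v-w:v+w+1,u-w:u+w+1].astype(float)
    bg=np.median(p); m=((p<bg-12)).astype(np.uint8)
    n,l,s,ce=cv2.connectedComponentsWithStats(m,connectivity=8)
    # ring component: the one whose box centre is nearest the window centre
    b=[(np.hypot(s[i,0]+s[i,2]/2-w-.5,s[i,1]+s[i,3]/2-w-.5),i) for i in range(1,n) if s[i,4]>12]
    i=min(b)[1]; x,y,ww,hh,_=s[i]; return u-w+x+(ww-1)/2,v-w+y+(hh-1)/2,ww,hh
E
python3 - <<'E'
from h import *
S={"scene":[(292,262),(330,247),(319,310),(361,295)],"side":[(254,252),(300,231),(311,294),(357,270)]}
for n,pts in S.items():
    c=r.capture(n);g=cv2.cvtColor(c["pixels"],cv2.COLOR_BGR2GRAY);P=[]
    for p in pts:
        q=ring(g,*p);P.append(cast(c,q[0],q[1],.051)[:2]);print(n,q,P[-1].round(4))
    P=np.array(P);print("mid",P.mean(0).round(4),[round(float(np.linalg.norm(P[i]-P[j])),4) for i,j in((0,1),(2,3),(0,2),(1,3))],"yaw",[round(float(np.degrees(np.arctan2(*(P[j]-P[i])[::-1]))),1) for i,j in((0,1),(2,3),(0,2),(1,3))])
c=r.capture("scene")
for p in((385,308),(398,305),(455,352),(440,368)): print("batt",cast(c,*p,.019).round(3))
E
```

```text
scene (np.float64(288.5), np.float64(265.0), np.int32(14), np.int32(17)) [0.5398 0.3144]
scene (np.float64(330.0), np.float64(247.0), np.int32(11), np.int32(9)) [0.5248 0.2298]
scene (np.float64(319.0), np.float64(314.0), np.int32(23), np.int32(15)) [0.4249 0.3401]
scene (np.float64(361.0), np.float64(294.5), np.int32(11), np.int32(10)) [0.4091 0.2609]
mid [0.4746 0.2863] [0.0859, 0.0808, 0.1178, 0.1197] yaw [-100.1, -101.2, 167.4, 164.9]
side (np.float64(255.5), np.float64(255.5), np.int32(18), np.int32(16)) [0.5445 0.313 ]
side (np.float64(300.0), np.float64(231.0), np.int32(13), np.int32(7)) [0.5257 0.227 ]
side (np.float64(311.0), np.float64(297.5), np.int32(23), np.int32(16)) [0.4277 0.3424]
side (np.float64(354.5), np.float64(269.5), np.int32(14), np.int32(8)) [0.4098 0.2592]
mid [0.4769 0.2854] [0.0881, 0.0851, 0.1205, 0.1203] yaw [-102.4, -102.2, 165.9, 164.4]
batt [0.377 0.231 0.019]
batt [0.367 0.21  0.019]
batt [0.244 0.207 0.019]
batt [0.241 0.247 0.019]
```

The clean rings (y ≈ 0.23–0.26) in both views give a centre of about (0.477, 0.283) and a yaw of about -15°. The other two windows merged with the dark edge. Next I'll move over the bins at height and take a closer look with the wrist camera.

```bash
cat >> h.py <<'E'
def down(yaw):
    a=np.radians(yaw);x=np.array([np.cos(a),np.sin(a),0]);z=np.array([0,0,-1.]);return np.column_stack([x,np.cross(z,x),z])
def wproj(c,p,Rt,X):
    T=np.array(c["tool_from_camera"]);q=T[:3,:3].T@(Rt.T@(X-p)-T[:3,3])
    th=np.arctan2(np.hypot(q[0],q[1]),q[2]);k=th/np.hypot(q[0],q[1]);return np.array([c["cx"]+c["fx"]*k*q[0],c["cy"]+c["fy"]*k*q[1]])
def wcast(c,p,Rt,u,v,z):
    T=np.array(c["tool_from_camera"]);a=(u-c["cx"])/c["fx"];b=(v-c["cy"])/c["fy"];th=np.hypot(a,b)
    d=Rt@T[:3,:3]@np.array([a/th*np.sin(th),b/th*np.sin(th),np.cos(th)]);o=p+Rt@T[:3,3];return o+d*(z-o[2])/d[2]
M=np.array([.477,.283]);Y=-15.
def corner(sx,sy,M=M,Y=Y):
    a=np.radians(Y);return M+np.array([[np.cos(a),-np.sin(a)],[np.sin(a),np.cos(a)]])@[sx*.06,sy*.04]
E
python3 - <<'E'
from h import *
p=np.array(r.read_ee_pos());r.move_linear([*p[:2],.40],max_speed=.3)
def ok(y,pos):
    q=r.ik(pos,down(y)); return None if q is None else np.array(q)
best=min((y for y in (165,75,-15,-105) if ok(y,[*M,.4]) is not None),key=lambda y:abs(ok(y,[*M,.4])[5]))
print(best,ok(best,[*M,.4]))
r.move_to([*M,.4],down(best)); r.move_gripper(0.0)
r.move_linear([*M,.27],max_speed=.2)
p=np.array(r.read_ee_pos());R=np.array(r.read_ee_rot());c=r.capture("wrist")
im=c["pixels"].copy()
for s in((1,1),(1,-1),(-1,1),(-1,-1)):
    u=wproj(c,p,R,np.array([*corner(*s),.051]));print(s,u.round(1));cv2.drawMarker(im,tuple(int(i) for i in u.round()),(0,0,255),0,6)
cv2.imwrite("pics/w1.png",im);np.savez("w1.npz",p=p,R=R,**c);print(r.read_time_s(),p,r.read_force(),r.read_gripper_width())
E
```

```text
-15 [ 46.84396336  14.88078145  20.3302479    0.         -95.44946645
  28.15603664]
(1, 1) [264.7 144.6]
(1, -1) [367.4 144.7]
(-1, 1) [269.5 286.3]
(-1, -1) [362.2 286.4]
5.3667 [0.47754881 0.28325461 0.27136645] [-0.35441275 -0.67212201  0.24400896] -0.00010364392226132507
```

View pics/w1.png

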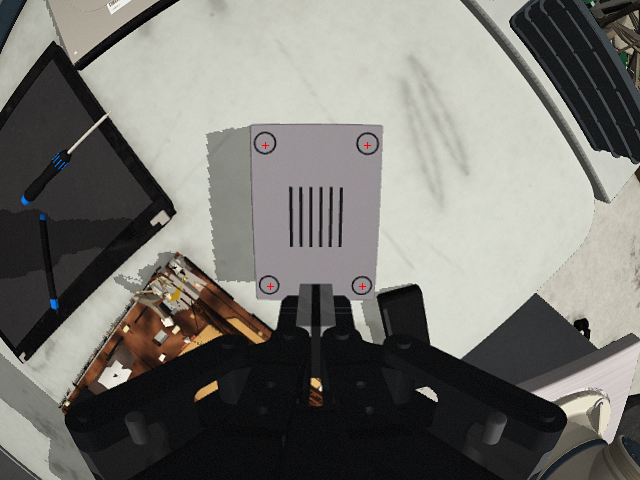

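The wrist view shows all four rings within about 2 px of the predicted crosses: (265,143), (368,143), (269,285) and (362,285). The fingers are shut. Pressing the first corner now.

```bash
cat >> h.py <<'E'
def press(s,start=.058,fmax=28,zmin=.039,top=.085):
    x=corner(*s);f0=None
    p=np.array(r.read_ee_pos());r.move_linear([*p[:2],max(p[2],top+.073)],max_speed=.15)
    r.move_linear([*x,top+.073],max_speed=.15);r.pause(.1);f0=r.read_force()[2]
    z=start;pk=0;log=[]
    r.move_linear([*x,z+.073],max_speed=.1)
    while True:
        f=abs(r.read_force()[2]-f0);pz=r.read_ee_pos()[2]-.073;log.append((round(pz*1e3,1),round(float(f))))
        if f>fmax or z<=zmin: break
        z-=.001;r.move_linear([*x,z+.073],max_speed=.03)
    print(s,round(r.read_time_s(),2),log)
E
python3 - <<'E'
from h import *
press((1,-1)); r.pause(.3); print(r.read_force(),r.read_time_s())
c=r.capture("side");cv2.imwrite("pics/s1.png",cv2.resize(c["pixels"][160:380,180:500],None,fx=2,fy=2))
E
```

```text
(1, -1) 11.93 [(np.float64(58.2), 0), (np.float64(57.6), 0), (np.float64(56.1), 1), (np.float64(54.9), 0), (np.float64(53.9), 1), (np.float64(52.9), 0), (np.float64(51.9), 1), (np.float64(50.9), 0), (np.float64(50.3), 2), (np.float64(49.5), 5), (np.float64(48.5), 6), (np.float64(47.6), 6), (np.float64(46.6), 6), (np.float64(45.7), 6), (np.float64(44.7), 6), (np.float64(43.8), 5), (np.float64(42.8), 6), (np.float64(42.3), 8), (np.float64(42.0), 12), (np.float64(41.8), 18)]
[-3.88112144 -4.81397932 17.90124982] 12.2333
```

View pics/s1.png

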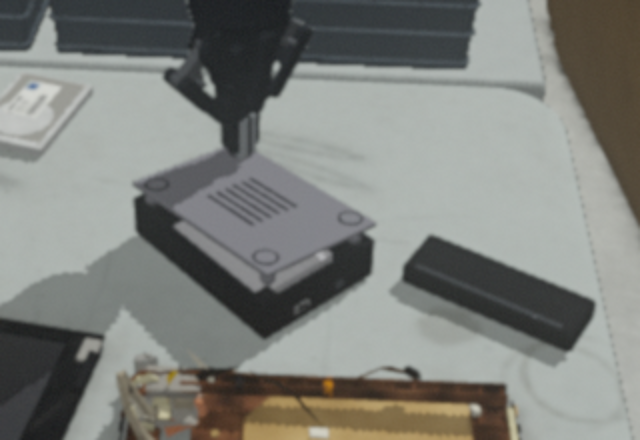

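The side view shows the pressed corner down, the opposite one raised and the cover clearly slanting. Pressing the rest, adjacent corners first.

```bash
sed -i 's/z-=.001;/z-=.002 if z>.046 else .001;/; s/zmin=.039/zmin=.038/' h.py; python3 - <<'E'
from h import *
press((1,1),start=.06); press((-1,-1),start=.066); press((-1,1),start=.066)
p=r.read_ee_pos();r.move_linear([*p[:2],.2],max_speed=.2)
c=r.capture("side");cv2.imwrite("pics/s2.png",cv2.resize(c["pixels"][160:380,180:500],None,fx=2,fy=2))
print(r.read_time_s())
E
```

```text
(1, 1) 17.68 [(np.float64(59.9), 1), (np.float64(58.5), 1), (np.float64(55.9), 1), (np.float64(53.8), 0), (np.float64(51.9), 0), (np.float64(50.4), 1), (np.float64(48.5), 3), (np.float64(46.3), 4), (np.float64(45.2), 4), (np.float64(44.1), 4), (np.float64(43.1), 4), (np.float64(42.1), 4), (np.float64(41.4), 5), (np.float64(41.2), 10), (np.float64(41.1), 14), (np.float64(41.0), 19)]
(-1, -1) 24.2 [(np.float64(65.6), 0), (np.float64(64.3), 2), (np.float64(62.0), 0), (np.float64(59.9), 1), (np.float64(57.8), 1), (np.float64(55.9), 1), (np.float64(53.9), 1), (np.float64(51.8), 0), (np.float64(50.2), 2), (np.float64(48.2), 4), (np.float64(46.1), 5), (np.float64(45.1), 4), (np.float64(44.0), 5), (np.float64(43.0), 5), (np.float64(42.0), 5), (np.float64(41.3), 8), (np.float64(41.1), 16), (np.float64(40.9), 22), (np.float64(40.5), 26)]
(-1, 1) 30.29 [(np.float64(65.8), 0), (np.float64(64.3), 0), (np.float64(61.9), 0), (np.float64(59.8), 1), (np.float64(57.9), 1), (np.float64(55.8), 1), (np.float64(53.8), 0), (np.float64(51.8), 0), (np.float64(49.8), 0), (np.float64(48.4), 1), (np.float64(46.4), 3), (np.float64(45.3), 4), (np.float64(44.1), 4), (np.float64(43.0), 4), (np.float64(41.9), 4), (np.float64(40.9), 4), (np.float64(40.0), 3), (np.float64(39.8), 9), (np.float64(39.7), 16)]
30.9333
```

View pics/s2.png

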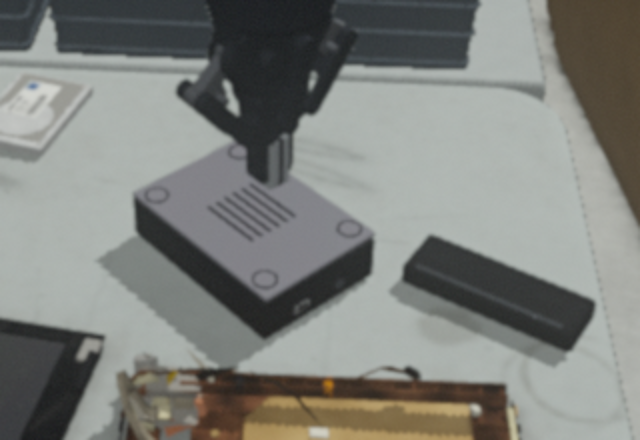

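The cover looks flush all round. There's time to re-press the first corner as a check, since it read highest (41.8). Then I'll retreat, measure the rings on z = 0.040 with the wrist camera, and hand in.

```bash
python3 - <<'E'
from h import *
press((1,-1),start=.045,top=.06,zmin=.039)
p=r.read_ee_pos();r.move_linear([*p[:2],.2],max_speed=.2);r.move_linear([*M,.27],max_speed=.2);r.pause(.3)
p=np.array(r.read_ee_pos());R=np.array(r.read_ee_rot());c=r.capture("wrist")
g=cv2.cvtColor(c["pixels"],cv2.COLOR_BGR2GRAY);P=[]
for s in((1,1),(1,-1),(-1,1),(-1,-1)):
    u=wproj(c,p,R,np.array([*corner(*s),.041]));q=ring(g,*u,w=14);P.append(wcast(c,p,R,q[0],q[1],.041));print(s,q[2:],P[-1].round(4))
P=np.array(P);print("mid",P.mean(0).round(4),[round(float(np.linalg.norm(P[i]-P[j])),4) for i,j in((0,1),(2,3),(0,2),(1,3))])
cv2.imwrite("pics/w2.png",c["pixels"][80:340,180:460]);print(r.read_time_s(),r.read_force())
E
```

```text
(1, -1) 34.29 [(np.float64(44.7), 0), (np.float64(44.4), 0), (np.float64(43.0), 0), (np.float64(41.9), 1), (np.float64(41.2), 1), (np.float64(40.4), 5), (np.float64(39.8), 8)]
(1, 1) (np.int32(23), np.int32(24)) [0.5475 0.3054 0.041 ]
(1, -1) (np.int32(24), np.int32(24)) [0.5266 0.2279 0.041 ]
(-1, 1) (np.int32(21), np.int32(20)) [0.4314 0.3354 0.041 ]
(-1, -1) (np.int32(22), np.int32(21)) [0.4111 0.2584 0.041 ]
mid [0.4791 0.2818 0.041 ] [0.0802, 0.0796, 0.1199, 0.1194]
35.8833 [ 0.35892158 -0.02383076 -0.35684257]
```

View pics/w2.png

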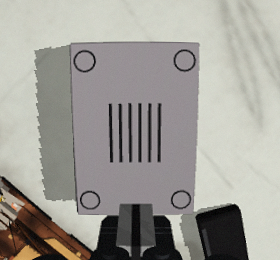

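The wrist view shows the cover square on the case. Ring spacings measured at z = 0.041 are 80/80/120/119 mm, so the cover is level and at home height. Handing in.

```bash
python3 -c "
from workcell import r
r.hand_in();print(r.read_time_s())"
```

```text
the job is handed in; nothing more can be done
the job is handed in; nothing more can be done
```

The cover is pressed home on all four clips and the job is handed in. The arm's clock stood at 35.9 s at the last reading, against the 48 s limit. I pressed each corner ring in turn with the shut fingertips, adjacent corners first, then pressed the first corner again as a check.

- **Clips:** Each corner gave at about 3–6 N, then met a hard stop with the fingertip between 39.7 and 41.8 mm above the bench. The largest push was about 26 N.
- **Slant on the way:** While the first corner was held down for over 0.3 s, the side picture showed the cover clearly slanting. I did not measure the angle.
- **Final position:** The last ring spacings were 80.2, 79.6, 119.9 and 119.4 mm for a cover height of 41 mm, against a nominal 80 and 120. That fits a level cover at home height. Its outline lined up with the case in the pictures, but I did not measure the centring separately.
- **One weaker check:** The second press of the first corner met the cover at about 40.8 mm with no further click, but I stopped it at 8 N. The same corner had taken 18 N in the first press.
- **Surroundings:** At the end the gripper was clear, with almost no force on the wrist. The battery and the disk drive looked unmoved in the side pictures.

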